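Reset a throwing gauge to its lowest height

ROBOT

A 6-joint arm with a two-finger parallel gripper is mounted at the origin on the work surface; the furniture and walls round the work are solid. World frame = base frame: x ahead of the robot, y to its left, z up, the work surface at z = 0. Lengths are in mm, angles in rad, forces in N, time in s.
With the tool pointing down it reaches from about 325 to 775 mm from the base axis. Payload 9.3 kg.
Tool frame: the origin (TCP) lies on the centre line of the jaws, within the pads' length; the fingertips stand 11 mm ahead of it and the grasp point (between the pads) lies 8 mm behind it; x points along the fingers, y is the direction in which the jaws open and shut, and the axes are right-handed (so a half turn about x gives the same grasp; the last joint's range is limited). The gripper opens to 85 mm and grips with 20 to 120 N. Pads are 22 mm wide; open, the fingers measure 114 mm over their backs; the gripper's body (76 mm by 85 mm) begins 54 mm behind the grasp point. The pads swing forward as they close: fully open they stand 13 mm farther back than shut.
Start: joints at [-1.329, 0.259, 0.021, 1.334, 0, 1.418], TCP at [211.536, -507.69, 242.279] pointing down, gripper open.
Joint ranges: [-3.04, 3.04], [-0.91, 1.82], [-1.04, 1.36], [-1.92, 1.95], [-1.52, 1.45], [-3.14, 3.14]. Speed limits (rad/s): [2.22, 2.22, 2.79, 3.14, 3.14, 3.14].

INTERFACE

Orientations are given as a unit quaternion [x, y, z, w].
In Python, from workcell import r gives the robot as it stands. Calls block until the motion is done:
- r.move_pose(position, orientation): joint-space move of the TCP to a pose.
- r.move_l(position, ori=None, max_speed=150): straight line of the TCP; ori=None keeps the orientation; max_speed is the mean speed in mm/s.
- r.move_j(angles): joint-space move.
- r.gripper_to(opening): finger opening in mm; the grip force is fixed at half the most; returns when the fingers have stopped.
- r.hold(seconds).
- r.inverse_kinematics(position, orientation): joint angles nearest the present ones, or None.
- r.read_state(): the state.
- r.snapshot(name): name is "scene" or "top"; returns the picture (420x560x3 uint8, blue, green, red); there is no depth.
- r.camera_params(name): a dict with "fx", "fy", "cx", "cy" (pixels), "dist" ([k1, k2, p1, p2, k3] as OpenCV has them; the pictures are not rectified), "R" (3x3) and "t" (3): a world point X has camera coordinates R X + t. Camera axes: x right, y down, z forward; pixel columns grow to the right and rows downward; lengths in mm; the calibration is good to about 2 mm. A picture is of the moment at which its call begins. camera_params takes no time and is no camera call.
A pose or a line that the arm cannot do raises r.MotionError and nothing moves.
- r.finish_job(): hands the job in, once; it reports no verdict.
The state is a dict: "time_s": time; "joint_pos": joint angles; "qd": joint speeds; "joint_efforts": joint torques, N m; "ee_pos": TCP position; "tool_rot": TCP orientation; "force": force on the tool from outside, world axes, zero at the start; "wrist_torque": the same for the moment, N m; "grip_width": finger opening in mm.
Only numpy, scipy, OpenCV 4.12 (cv2) and the standard library are available. Lean on these libraries where they do the work, as an engineer would, in place of code of your own. Each camera call takes 0.05 s, during which the arm holds its last target.

TASK

The throwing gauge still stands at its tallest setting, in its shallowest bore; set it to its lowest one for the sample cup. Draw the post out and find the deepest of the other bores in the wooden base: push the post gently down until it bottoms and read the dark band against the rim, because only in the deepest bore does the band come level with the rim. Leave the post bottomed there with the end of its pointer over the mouth of the cup, and do not disturb the cup.

Things in the scene. Friction and masses are not known exactly. Their poses are not given: they have to be found in the camera images.
- gauge_base: fixed hardwood block 62 x 136 x 66 mm (x, y, z) on the table; origin at the centre of its underside, z up. Four look-alike upright blind bores, 13 mm across with a chamfered mouth, stand in a row along its y axis, 32 mm apart. Their depths are about 26, 34, 42 and 50 mm (1.5 mm more or less); which is which changes from day to day; the post starts in the shallowest
- bore_1 (a point): centre of the mouth of the bore at the block's +y end, level with the block's top. In each bore two pairs of small sprung balls, 8 and 18 mm below the mouth, nip the post: it slides in or out with a drag of 1 to 3 N past the first pair, 3 to 7 N past the second, and stays where it is left. The bottom is a firm rubber buffer (1 mm per 6 N, 2.5 mm at most); do not press it with more than 25 N
- bore_2 (a point): centre of the mouth of the next bore towards -y; otherwise as bore_1
- bore_3 (a point): centre of the mouth of the third bore; otherwise as bore_1
- bore_4 (a point): centre of the mouth of the bore at the block's -y end; otherwise as bore_1
- post_grip (a point): middle of the cork grip on top of the post. The post is an upright steel rod 12 mm thick with a round nose, 138 mm long over all, 0.1 to 0.17 kg; the grip is a cylinder 16 mm thick, 92 to 138 mm above the nose (this point: 115 mm). A dark band 5 mm wide, its middle 50 mm above the nose, marks the full depth. z points up along the post, x along the pointer
- post_tip (a point): lowest point of the post's round nose, on its axis; axes as at post_grip
- pointer_tip (a point): free end of the pointer, a level steel rod 4.4 mm thick carried by a brass collar 19 mm thick (62 to 74 mm above the nose); it ends 118 mm from the post's axis, 68 mm above the nose, and turns with the post; axes as at post_grip
- cup_center (a point): middle, half-way up, of the sample cup: a dark brown clay cup 82 mm across and 56 mm high, upright on a round plywood bat 12 mm thick and 136 mm across, on the block's +x side. Its rim is 68 mm above the table; the pointer stands about 16 mm higher at the lowest setting
There are look-alikes about, which are no part of the job. Leave any orange, pink or purple look-alike of the part that bears cup_center alone.

How it is judged (in metres and radians):
On the way, in this order (a step that is already met when the one before it is completed fails the run):
1. the post is drawn clear of the base (z of post_tip in the frame of gauge_base above 0.068 m), for 0.1 s.
2. the post is pressed on the bottom of the deepest bore (band at the rim, more than 1.5 N on its nose) (z of post_tip in the frame of gauge_base below 0.019 m and contact force between post_foot and anything else above 1.5 N), for 0.1 s.
At the end, for the whole second after the job is handed in: the post stands upright (within 5 degrees), its axis within 4 mm of a bore's, bottomed in the deepest bore with the middle of its band within 3.5 mm of the rim; the end of the pointer is over the cup's mouth (within 30 mm of its middle, seen from above); the cup stands upright (z of post_tip in the frame of gauge_base between 0.0125 and 0.0195 m and (horizontal distance between post_tip and bore_1 below 0.004 m or horizontal distance between post_tip and bore_2 below 0.004 m or horizontal distance between post_tip and bore_3 below 0.004 m or horizontal distance between post_tip and bore_4 below 0.004 m) and angle between post_tip's own z axis and vertical below 0.09 rad and horizontal distance between pointer_tip and cup_center below 0.03 m and angle between cup_center's own z axis and vertical below 0.15 rad); the robot touches nothing.
It fails at once if the post's nose is rammed (more than 25 N on it) (contact force between post_foot and anything else above 25 N).
It fails at once if the cup is disturbed (moved more than 12 mm) (distance of cup_center from where it was at the start of the episode above 0.012 m).
It also fails if it takes over 61 s, if anything falls off the work surface, if the arm or the gripper's body presses on something with over 40 N, if the wrist force passes 120 N, or if a joint passes its speed limit or range.

## Working session

There is one attempt and no reset: what is moved stays moved. The work goes in short steps, each a Python script; the robot and the scene stay as the last script left them, time stands still between calls to the robot, and variables do not carry over. Pictures are saved under pics/ and viewed, and the job is handed in when it is done.

```bash
ls; mkdir -p pics; python3 - <<'E'
from workcell import r
import cv2
for n in("scene","top"):
    cv2.imwrite(f"pics/{n}0.png",r.snapshot(n)); print(n,r.camera_params(n))
print(r.read_state())
E
```

```text
pics
scene {'fx': 395.6145296743968, 'fy': 395.6145296743968, 'cx': 281.93635101865607, 'cy': 214.51549455918718, 'dist': array([0.02685856, 0.        , 0.        , 0.        , 0.        ]), 'R': array([[-0.83425754, -0.5513652 ,  0.00328069],
       [-0.42383622,  0.63746801, -0.64342629],
       [ 0.35267153, -0.53817371, -0.76550104]]), 't': array([489.14632139,  80.15733025, 966.03535534])}
top {'fx': 434.7425318715575, 'fy': 434.7425318715575, 'cx': 281.5469461453726, 'cy': 209.4138732449752, 'dist': array([-0.06609174,  0.        ,  0.        ,  0.        ,  0.        ]), 'R': array([[-0.0228982 , -0.99954692, -0.01953539],
       [-0.9979827 ,  0.02401099, -0.05877068],
       [ 0.05921312,  0.01815024, -0.99808035]]), 't': array([295.33665459, 389.60379803, 963.9635267 ])}
{'time_s': 0.1, 'joint_pos': array([-1.32860309e+00,  2.59153085e-01,  2.08445536e-02,  1.33369181e+00,
       -2.46807913e-05,  1.41820729e+00]), 'qd': array([-0.00144189, -0.00121   ,  0.00275028, -0.00040782,  0.00068588,
        0.00208248]), 'joint_efforts': array([ 6.67858214e-03, -5.56688404e+01,  3.45075238e+01,  1.15699958e-02,
       -9.54480697e-05, -7.22671757e-06]), 'ee_pos': array([ 211.4725584 , -507.46926946,  241.7199862 ]), 'tool_rot': array([-0.69334795, -0.13909683,  0.69340351, -0.1382471 ]), 'force': array([-0.96023002, -0.70229268, -0.23135176]), 'wrist_torque': array([-0.01518187, -0.06383352,  0.00114596]), 'grip_width': 85.26587318260918}
```

View pics/scene0.png

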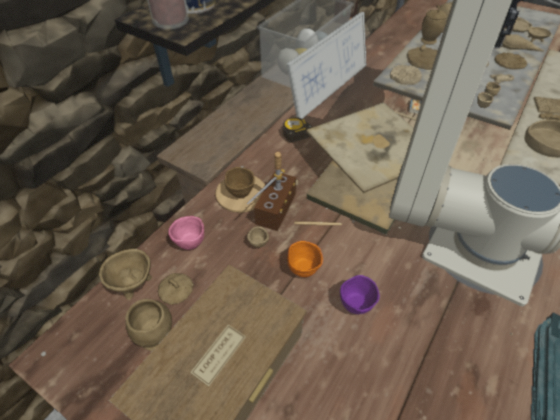

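View pics/top0.png

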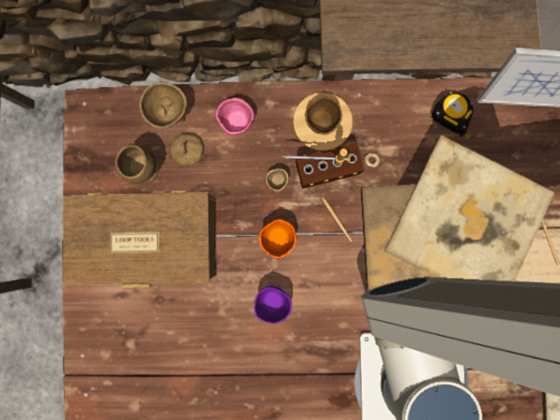

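The cup on its bat is at about (323,115) in the top view, and the block is at about (330,165). The post is near the right end at about (342,155), with the pointer running left to (285,157). I'll zoom in.

```bash
python3 - <<'E'
import cv2
a=cv2.imread("pics/top0.png")[80:200,260:400]
cv2.imwrite("pics/ztop0.png",cv2.resize(a,None,fx=5,fy=5,interpolation=cv2.INTER_CUBIC))
a=cv2.imread("pics/scene0.png")[140:240,210:330]
cv2.imwrite("pics/zscene0.png",cv2.resize(a,None,fx=6,fy=6,interpolation=cv2.INTER_CUBIC))
E
```

```text
(no output)
```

View pics/ztop0.png

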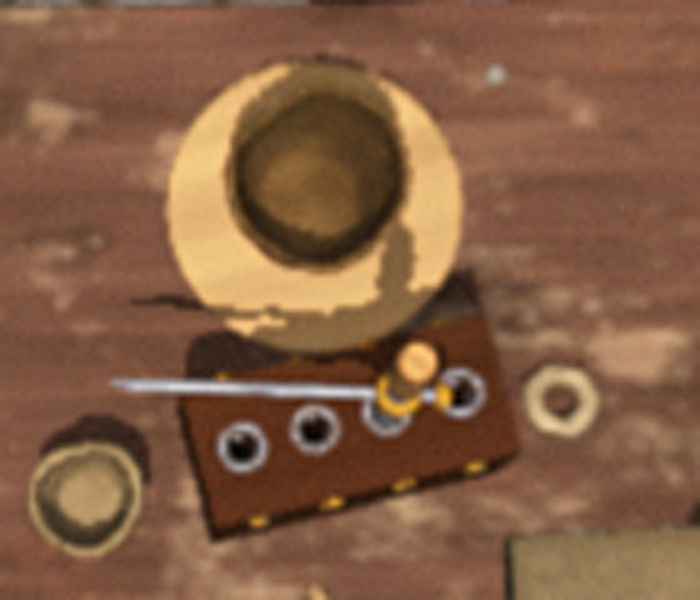

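View pics/zscene0.png

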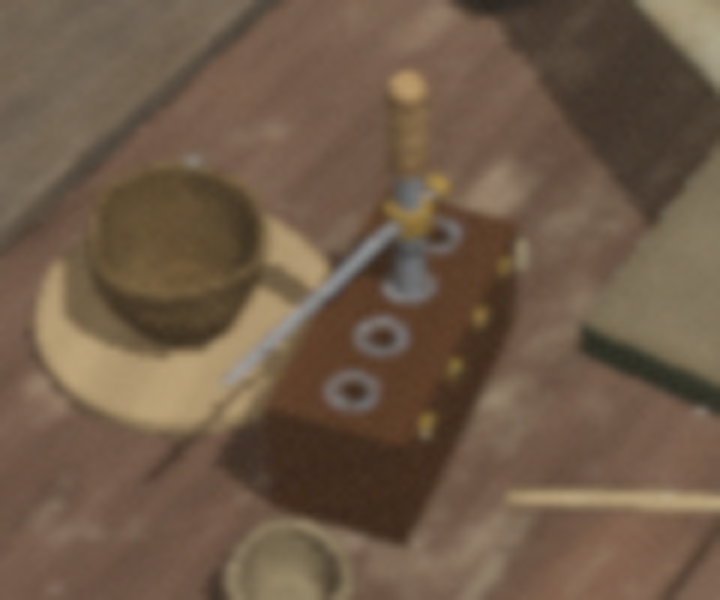

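```bash
cat > h.py <<'E'
from workcell import r
import numpy as np, cv2
def ray(n,px):
    p=r.camera_params(n); K=np.array([[p['fx'],0,p['cx']],[0,p['fy'],p['cy']],[0,0,1]])
    u=cv2.undistortPoints(np.array([[px]],float),K,p['dist'])[0,0]
    R=p['R'];C=-R.T@p['t'];return C,R.T@np.array([u[0],u[1],1])
def onz(n,px,z):
    C,d=ray(n,px);return C+d*(z-C[2])/d[2]
def tri(a,b):
    (C1,d1),(C2,d2)=ray("top",a),ray("scene",b)
    A=np.stack([d1,-d2],1);s=np.linalg.lstsq(A,C2-C1,rcond=None)[0]
    p,q=C1+s[0]*d1,C2+s[1]*d2;return (p+q)/2,np.linalg.norm(p-q)
E
python3 - <<'E'
from h import *
def ringcent(n,img,c,rad):
    hsv=cv2.cvtColor(img,cv2.COLOR_BGR2HSV)
    m=((hsv[...,1]<75)&(hsv[...,2]>90)).astype(np.uint8)
    yy,xx=np.mgrid[:420,:560]; m[(xx-c[0])**2+(yy-c[1])**2>rad**2]=0
    cs,_=cv2.findContours(m,cv2.RETR_EXTERNAL,cv2.CHAIN_APPROX_NONE)
    pts=np.vstack(cs)[:,0]
    e=cv2.fitEllipse(cv2.convexHull(pts)); return e
t=cv2.imread("pics/top0.png");s=cv2.imread("pics/scene0.png")
T=[ringcent("top",t,(260+x/5,80+y/5),8) for x,y in((243,447),(315,428),(463,392))]
for k,e in zip((1,2,4),T): print(k,np.round(e[0],2),np.round(e[1],1),onz("top",e[0],66).round(1))
S=[ringcent("scene",s,(210+x/6,140+y/6),7) for x,y in((352,390),(382,336))]
for k,e in zip((1,2),S): print(k,np.round(e[0],2),np.round(e[1],1),onz("scene",e[0],66).round(1), tri(T[k-1][0],e[0]))
g=(260+417/5,80+361/5); gs=(210+407/6,140+86/6)
print("grip top",onz("top",g,178),onz("scene",gs,178),tri(g,gs))
pt=(260+112/5,80+384/5); ps=(210+226/6,140+381/6)
print("ptip",onz("top",pt,108),onz("scene",ps,108),tri(pt,ps))
# cup rim
print("cup",onz("top",(260+320/5,80+180/5),68),onz("scene",(210+177/6,140+235/6),68))
# bat via colour
hsv=cv2.cvtColor(t,cv2.COLOR_BGR2HSV);print(hsv[80+200//5,260+190//5],hsv[80+150//5,260+245//5])
print("bat c",onz("top",(260+315/5,80+205/5),12), [onz("top",(260+x/5,80+205/5),12) for x in(168,462)])
E
```

```text
1 [308.08 169.02] [ 9.8 10.2] [478.7 226.4  66. ]
2 [322.85 163.63] [10.5 12.8] [489.5 194.4  66. ]
4 [350.73 158.31] [ 9.9 11.7] [499.6 134.3  66. ]
1 [268.4  204.83] [6.6 9.2] [479.2 222.4  66. ] (array([477.25910736, 226.22689362,  70.94865987]), np.float64(1.4683743915897935))
2 [273.1  195.45] [ 8.1 13.4] [487.2 190.3  66. ] (array([487.16822734, 193.72996134,  69.44507442]), np.float64(3.986668730259456))
grip top [492.04776318 163.93508139 178.        ] [491.24513444 162.13762668 178.        ] (array([491.08910602, 163.74921667, 179.39224273]), np.float64(1.5622352086710736))
ptip [498.90216493 280.18019125 108.        ] [499.29983633 275.44581229 108.        ] (array([497.00736242, 279.60657002, 113.55414399]), np.float64(2.0063186247830145))
cup [592.91282017 188.90974032  68.        ] [590.18038552 192.60812095  68.        ]
[ 18 121 229] [ 16 154  68]
bat c [596.74636274 186.73912916  12.        ] [array([598.52052799, 253.93123935,  12.        ]), array([595.09884475, 119.54740996,  12.        ])]
```

```bash
python3 - <<'E'
from h import *
from scipy.spatial.transform import Rotation as Ro
t=cv2.imread("pics/top0.png");g=cv2.cvtColor(t,cv2.COLOR_BGR2GRAY).astype(float)
P={}
for k,(x,y) in {1:(243,447),2:(315,428),4:(463,392)}.items():
    c=np.array((260+x/5,80+y/5))
    for w,nm in((1,'bright'),(-1,'dark')):
        cc=c.copy()
        for _ in range(10):
            yy,xx=np.mgrid[:420,:560];d=np.hypot(xx-cc[0],yy-cc[1])
            if w<0: W=np.clip(75-g,0,None)*(d<4)
            else:
                hsv=cv2.cvtColor(t,cv2.COLOR_BGR2HSV); W=((hsv[...,1]<100)&(hsv[...,2]>90))*(d<6.)*1.
            cc=np.array([(W*xx).sum(),(W*yy).sum()])/W.sum()
        p=onz("top",cc,66);print(k,nm,cc.round(2),p.round(1))
# block top corners (zoom px) on z=66: left-front corner, right-front, left back, right back
for x,y in((212,527),(520,452),(180,388),(478,303)): print(onz("top",(260+x/5,80+y/5),66).round(1))
st=r.read_state();print(Ro.from_quat(st['tool_rot']).as_matrix().round(3))
def q(yaw): # tool x down, tool y at yaw
    y=np.array([np.cos(yaw),np.sin(yaw),0]);x=np.array([0,0,-1.]);return Ro.from_matrix(np.stack([x,y,np.cross(x,y)],1)).as_quat()
for dg in range(-180,180,30):
    j=r.inverse_kinematics([492,164,147],q(np.radians(dg)));print(dg,None if j is None else np.round(j,2))
E
```

```text
1 bright [308.02 168.82] [479.1 226.5  66. ]
1 dark [307.97 169.42] [477.8 226.6  66. ]
2 bright [322.47 165.  ] [486.6 195.3  66. ]
2 dark [322.51 165.69] [485.1 195.3  66. ]
4 bright [352.47 157.84] [500.5 130.5  66. ]
4 dark [351.96 158.44] [499.2 131.6  66. ]
[443.7 239.4  66. ]
[472.8 106.7  66. ]
[504.  251.6  66. ]
[537.8 122.4  66. ]
[[-0.     0.385 -0.923]
 [ 0.001 -0.923 -0.385]
 [-1.    -0.001 -0.   ]]
-180 [ 0.16  0.25 -0.24  1.08  0.   -1.41]
-150 [ 0.16  0.25 -0.24  1.08  0.   -1.93]
-120 [ 0.16  0.25 -0.24  1.08  0.   -2.46]
-90 [ 0.16  0.25 -0.24  1.08  0.   -2.98]
-60 [ 0.16  0.25 -0.24  1.08  0.    2.78]
-30 [ 0.16  0.25 -0.24  1.08  0.    2.25]
0 [ 0.16  0.25 -0.24  1.08  0.    1.73]
30 [ 0.16  0.25 -0.24  1.08  0.    1.21]
60 [ 0.16  0.25 -0.24  1.08  0.    0.68]
90 [ 0.16  0.25 -0.24  1.08  0.    0.16]
120 [ 0.16  0.25 -0.24  1.08  0.   -0.36]
150 [ 0.16  0.25 -0.24  1.08  0.   -0.89]
```

```bash
cat >> h.py <<'E'
from scipy.spatial.transform import Rotation as Ro
def q(dg):
    a=np.radians(dg);y=np.array([np.cos(a),np.sin(a),0]);x=np.array([0,0,-1.]);return Ro.from_matrix(np.stack([x,y,np.cross(x,y)],1)).as_quat()
def S(m=''):
    s=r.read_state();print(m,'t%.2f'%s['time_s'],s['ee_pos'].round(2),'F',s['force'].round(2),'T',s['wrist_torque'].round(2),'w%.1f'%s['grip_width']);return s
B3=np.array([492.8,163.6]);U=np.array([np.cos(np.radians(-77.3)),np.sin(np.radians(-77.3))])
E
python3 - <<'E'
from h import *
r.move_pose([*B3,235],q(90));S()
r.move_l([*B3,147],max_speed=120);S()
cv2.imwrite("pics/t1.png",cv2.resize(r.snapshot("top")[80:200,260:400],None,fx=5,fy=5,interpolation=cv2.INTER_CUBIC))
cv2.imwrite("pics/s1.png",cv2.resize(r.snapshot("scene")[120:240,210:350],None,fx=5,fy=5,interpolation=cv2.INTER_CUBIC))
E
```

```text
t2.67 [493.06 162.95 234.95] F [-0.65  0.23 -0.61] T [-0.01 -0.04 -0.05] w85.3
 t3.56 [493.21 163.55 147.6 ] F [0.45 0.01 0.55] T [-0.04  0.04 -0.03] w85.5
```

View pics/s1.png

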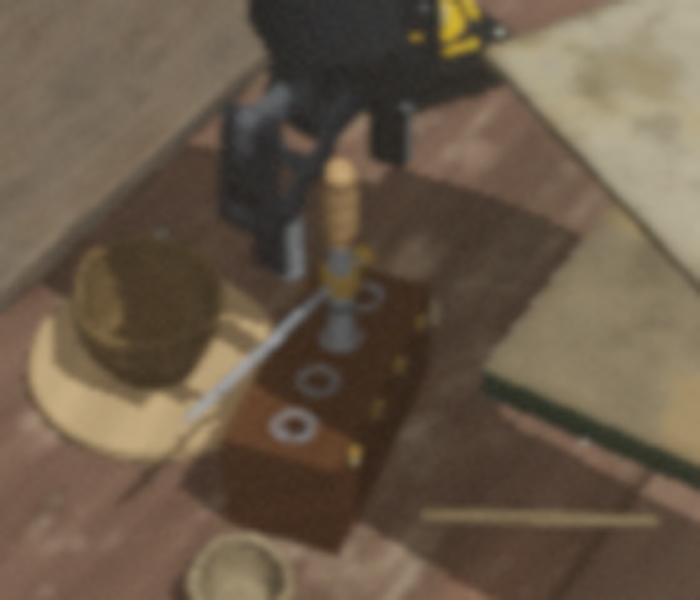

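View pics/t1.png

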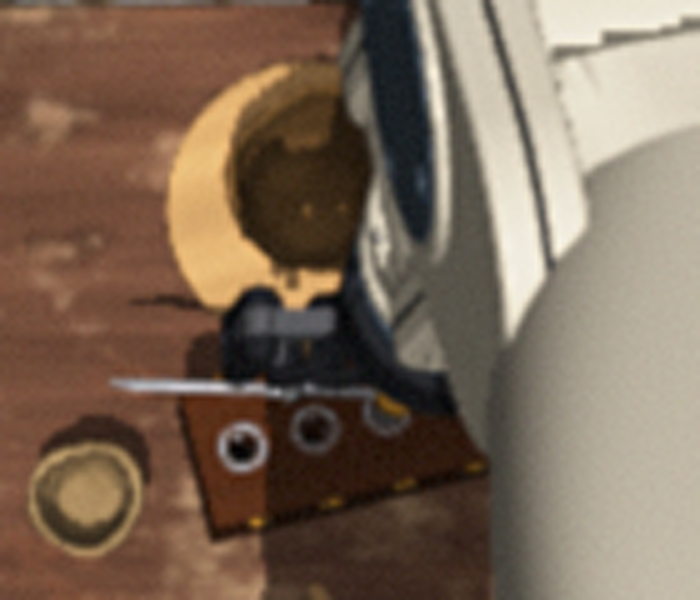

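The scene view shows the fingers straddling the cork grip at about (340,215) in the crop. The midpoint of the fingertips falls on it, so I'll close and draw the post out.

```bash
python3 - <<'E'
from h import *
r.gripper_to(10);S('closed')
s=S();
for z in (150,160,180):
    r.move_l([*B3,z],max_speed=60);S()
cv2.imwrite("pics/s2.png",cv2.resize(r.snapshot("scene")[120:240,210:350],None,fx=5,fy=5,interpolation=cv2.INTER_CUBIC))
E
```

```text
closed t4.31 [492.74 163.5  146.95] F [-0.18 -1.24 -0.36] T [-0.24  0.03 -0.07] w14.4
 t4.31 [492.74 163.5  146.95] F [-0.18 -1.24 -0.36] T [-0.24  0.03 -0.07] w14.4
 t4.56 [492.92 163.45 150.39] F [-0.59 -1.94  1.63] T [-0.61  0.23  0.01] w14.6
 t4.88 [493.02 163.63 160.71] F [-0.63 -3.07  1.08] T [-0.51  0.27 -0.01] w14.3
 t5.36 [492.95 163.76 180.33] F [-0.19  1.03 -1.55] T [-0.01 -0.07 -0.11] w14.8
```

View pics/s2.png

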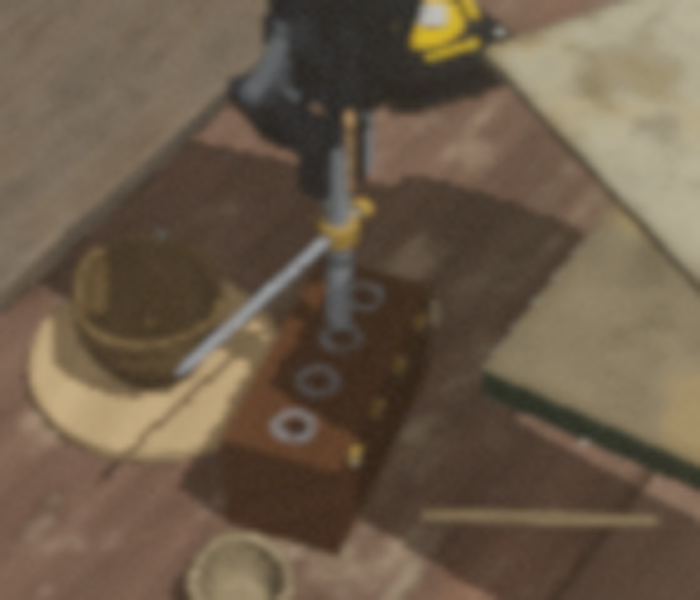

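```bash
cat >> h.py <<'E'
CUP=np.array([592.,190.])
D0=107.0-0.0  # tcp z minus nose z
def bore(k): return B3+32*(k-3)*U
def yawfor(xy):
    v=CUP-xy; return 90+np.degrees(np.arctan2(v[1],v[0]))-86.9
def fz():
    return np.mean([r.read_state()['force'] for _ in range(1)],0)
def go_over(k,off=(0,0),clear=6):
    xy=bore(k)+np.array(off);y=yawfor(xy)
    s=r.read_state()
    r.move_l([*s['ee_pos'][:2],66+14+D0],max_speed=80)
    r.move_pose([*xy,66+14+D0],q(y)); r.move_l([*xy,66+clear+D0],max_speed=80)
    return xy
def step(xy,z,lim,base,v=20):
    r.move_l([*xy,z],max_speed=v);r.hold(0.05);s=r.read_state();f=s['force']-base
    print('dep %.1f'%(66+D0-z),'act %.2f'%(66+D0-s['ee_pos'][2]),f.round(1),s['wrist_torque'].round(2),'t%.1f'%s['time_s']);return f
E
python3 - <<'E'
from h import *
xy=go_over(2);print(xy)
r.hold(.2);b=S()['force']
for d in np.arange(-4,8.1,1):
    f=step(xy,66+D0-d,0,b)
    if f[2]>6 or np.hypot(f[0],f[1])>8: print('stop');break
cv2.imwrite("pics/s3.png",cv2.resize(r.snapshot("scene")[120:240,210:350],None,fx=5,fy=5,interpolation=cv2.INTER_CUBIC))
E
```

```text
[485.76492146 194.81710541]
 t7.55 [485.87 194.78 179.19] F [ 0.08 -0.18 -1.32] T [-0.01  0.02 -0.02] w14.6
dep -4.0 act -3.99 [-0.  -0.1  0.5] [ 0.   -0.02 -0.04] t7.8
dep -3.0 act -2.97 [-0.2  0.5 -0.1] [-0.04  0.02  0.02] t8.2
dep -2.0 act -1.95 [0.4 0.4 0.4] [ 0.04  0.03 -0.  ] t8.4
dep -1.0 act -0.96 [-0.3 -0.1  0.3] [-0.03 -0.05 -0.01] t8.8
dep 0.0 act 0.01 [0.1 0.1 0.7] [-0.02 -0.01  0.02] t9.1
dep 1.0 act 1.03 [-0.4  0.5  0.1] [0.   0.03 0.  ] t9.3
dep 2.0 act 2.04 [-0.1  0.7  0.1] [-0.04 -0.04  0.  ] t9.7
dep 3.0 act 3.05 [ 0.3 -0.1  0.5] [-0.11  0.01  0.01] t9.9
dep 4.0 act 4.01 [ 0.2 -1.1  0.4] [-0.32 -0.05  0.02] t10.2
dep 5.0 act 5.09 [ 1.1 -1.1 -0. ] [-0.54 -0.11 -0.04] t10.6
dep 6.0 act 6.12 [-0.2 -1.4 -0.8] [-0.68 -0.09 -0.01] t10.8
dep 7.0 act 7.12 [-0.3 -3.5 -0.5] [-0.95 -0.08  0.04] t11.2
dep 8.0 act 8.11 [ 0.5 -2.4  0.1] [-1.09 -0.05  0.01] t11.4
```

View pics/s3.png

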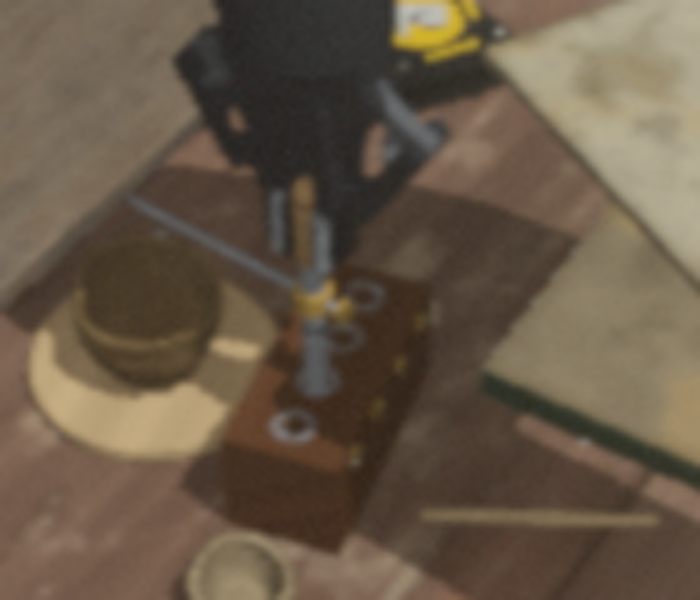

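The post is in bore 2, with the collar at about (318,303) and the pointer tip at about (130,200) in the crop. There's a small side load, so I'll nudge toward −y and continue.

```bash
python3 - <<'E'
from h import *
print('ptip',onz("scene",(210+130/5,120+200/5),126).round(0))
b=np.array([.08,-.18,-1.32])
xy=bore(2)+[0,-1.0]
f=step(xy,66+D0-8,0,b)
f=step(xy,66+D0-10,0,b)
f=step(xy,66+D0-13,0,b)
E
```

```text
ptip [599. 188. 126.]
dep 8.0 act 8.07 [ 0.1 -1.6 -1.1] [-0.54  0.04  0.02] t11.8
dep 10.0 act 10.14 [-0.5 -0.5 -0.4] [-0.48  0.15  0.04] t12.1
dep 13.0 act 13.24 [-0.3 -2.3 -1. ] [-0.48  0.1   0.02] t12.4
```

```bash
python3 - <<'E'
from h import *
b=np.array([.08,-.18,-1.32])
xy=bore(2)+[0,-1.5]
for d in (16,19,22,25,28,30,31,32,33):
    f=step(xy,66+D0-d,0,b)
    if abs(f[2])>8: break
cv2.imwrite("pics/s4.png",cv2.resize(r.snapshot("scene")[120:240,210:350],None,fx=5,fy=5,interpolation=cv2.INTER_CUBIC))
E
```

```text
dep 16.0 act 16.32 [-1.2 -0.4 -2.6] [-0.14  0.17  0.03] t12.8
dep 19.0 act 19.24 [-0.9 -0.7 -2.2] [-0.15  0.14 -0.04] t13.2
dep 22.0 act 22.20 [ 0.6 -1.7 -1.7] [-0.3   0.05  0.01] t13.5
dep 25.0 act 25.31 [-0.2 -1.6 -2.7] [-0.38 -0.16 -0.04] t13.8
dep 28.0 act 28.24 [-0.  -0.7 -0.3] [-0.34 -0.18  0.02] t14.2
dep 30.0 act 30.21 [ 0.3 -0.9 -2.6] [-0.29 -0.21 -0.01] t14.5
dep 31.0 act 31.01 [ 0.1 -0.5 -0.7] [-0.28 -0.05 -0.02] t14.8
dep 32.0 act 31.96 [-0.3 -1.   1.6] [-0.37  0.01  0.07] t15.1
dep 33.0 act 33.05 [ 0.  -1.2  1.8] [-0.37 -0.03 -0.03] t15.4
```

View pics/s4.png

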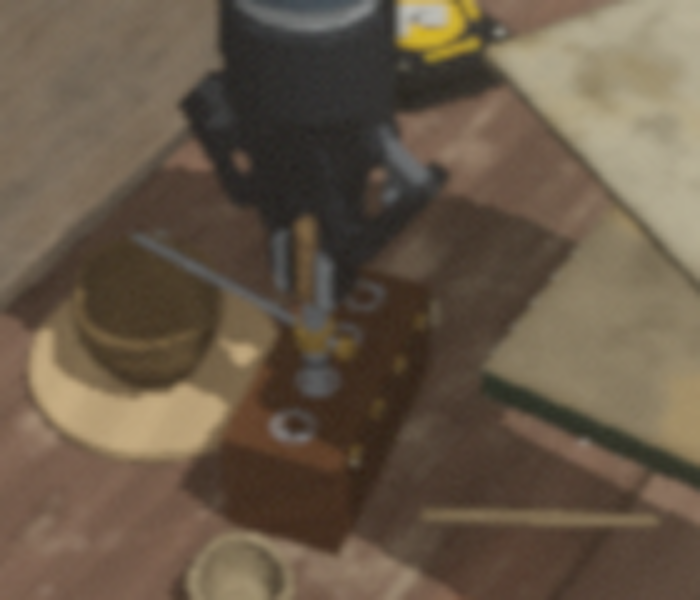

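```bash
cat >> h.py <<'E'
def meas(n=6):
    o=[]
    for _ in range(n): r.hold(0.03);s=r.read_state();o.append(np.r_[s['force'],s['ee_pos'][2]])
    return np.mean(o,0)
E
python3 - <<'E'
from h import *
xy=bore(2)+[0,-1.5]
print(meas().round(2))
for d in (33.7,34.4,35.,35.5):
    r.move_l([*xy,66+D0-d],max_speed=10);m=meas();print(d,m.round(2))
    if m[2]>10:break
S()
E
```

```text
[ 5.2000e-01 -9.6000e-01  1.3000e-01  1.3995e+02]
33.7 [  0.24  -0.59   0.71 139.28]
34.4 [ -0.22  -0.85   1.05 138.55]
35.0 [ -0.38  -1.07   1.14 137.98]
35.5 [ 3.0000e-02 -1.1100e+00  1.8100e+00  1.3749e+02]
 t17.45 [485.76 193.32 137.5 ] F [-0.08 -1.6   2.12] T [-0.31  0.03 -0.05] w14.4
```

```bash
python3 - <<'E'
from h import *
xy=bore(2)+[0,-1.5]
for d in (36.2,37.,38,39,40,40.7,41.4,42.1,42.8,43.5,44.2,44.9):
    r.move_l([*xy,66+D0-d],max_speed=12);m=meas(3);print(d,m.round(2))
    if m[2]>9:break
S()
E
```

```text
36.2 [  0.19  -0.99   1.16 136.68]
37.0 [  0.52  -0.45   0.34 135.87]
38 [  0.37  -1.27  -0.65 134.84]
39 [  0.72  -1.42  -0.5  133.88]
40 [  0.52  -0.86  -0.21 132.93]
40.7 [ -0.64  -1.23   0.98 132.29]
41.4 [ -0.67  -1.45   1.86 131.57]
42.1 [ -0.56  -1.21   1.65 130.82]
42.8 [  0.32  -1.31   0.95 130.11]
43.5 [ -0.79  -1.26   0.91 129.42]
44.2 [ -0.39  -1.64   0.85 128.74]
44.9 [ -0.98  -1.28   1.1  128.03]
 t21.65 [485.71 193.32 128.02] F [-1.06 -0.68  0.91] T [-0.38  0.08 -0.03] w14.5
```

```bash
python3 - <<'E'
from h import *
cv2.imwrite("pics/s5.png",cv2.resize(r.snapshot("scene")[140:230,220:320],None,fx=6,fy=6,interpolation=cv2.INTER_CUBIC))
E
```

```text
(no output)
```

View pics/s5.png

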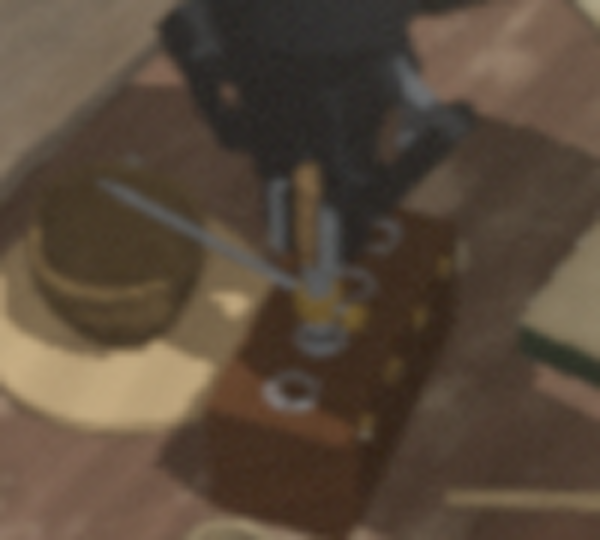

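The collar sits just above the rim, at about (318,297) against the ring at (320,338). That matches a depth of about 45 mm, so the post hasn't slipped and bore 2 is the deepest. I'll press on gently to the bottom.

```bash
python3 - <<'E'
from h import *
xy=bore(2)+[0,-1.5]
for d in np.arange(45.7,53,.6):
    r.move_l([*xy,66+D0-d],max_speed=10);m=meas(4);print(d.round(1),m.round(2))
    if m[2]>8:break
S()
cv2.imwrite("pics/s6.png",cv2.resize(r.snapshot("scene")[140:230,220:320],None,fx=6,fy=6,interpolation=cv2.INTER_CUBIC))
E
```

```text
45.7 [  0.2   -1.12   0.42 127.19]
46.3 [ -0.18  -1.82   0.8  126.66]
46.9 [ -0.56  -1.16   1.78 126.07]
47.5 [ -0.45  -1.7    1.86 125.44]
48.1 [ -0.91  -1.38   2.04 124.85]
48.7 [ -0.76  -1.45   1.62 124.22]
49.3 [ -0.8   -1.07   1.53 123.63]
49.9 [ -0.61  -1.37   1.46 123.04]
50.5 [ -1.11  -1.38   1.49 122.44]
51.1 [ -1.23  -1.88   3.59 121.96]
51.7 [ -1.77  -1.97   5.06 121.48]
52.3 [ -1.91  -2.02   7.23 121.1 ]
52.9 [ -2.74  -2.13   9.81 120.69]
 t26.68 [485.9  193.34 120.69] F [-2.98 -1.8   9.98] T [-0.53  0.69  0.04] w14.5
```

View pics/s6.png

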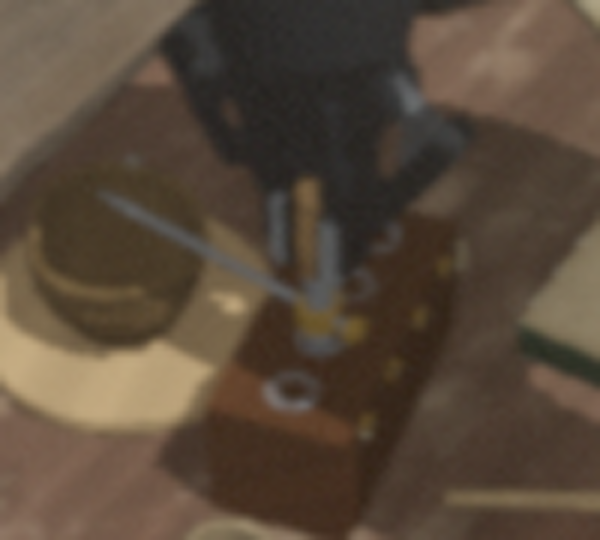

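The force rises at the buffer's rate from about 51 mm, so the post has bottomed. I'll ease off a little, release, retreat and look.

```bash
python3 - <<'E'
from h import *
xy=bore(2)+[0,-1.5]
r.hold(.2)
r.move_l([*xy,66+D0-52.1],max_speed=10);print(meas(4).round(2))
r.gripper_to(60);S()
r.move_l([*xy,230],max_speed=120)
r.move_pose([330,-250,300],q(0));S()
t=r.snapshot("top");s=r.snapshot("scene");cv2.imwrite("pics/tF.png",t);cv2.imwrite("pics/sF.png",s)
a=cv2.resize(t[85:185,270:370],None,fx=4,fy=4,interpolation=cv2.INTER_CUBIC)
b=cv2.resize(s[140:240,220:320],None,fx=4,fy=4,interpolation=cv2.INTER_CUBIC)
cv2.imwrite("pics/F.png",np.hstack([a,b]))
E
```

```text
[ -1.79  -1.88   5.86 121.09]
 t27.82 [485.78 193.35 120.78] F [-0.51  0.8   0.06] T [0.04 0.03 0.  ] w59.9
 t30.61 [ 330.36 -249.58  299.85] F [ 0.31 -0.49 -0.56] T [ 0.    0.01 -0.  ] w59.8
```

View pics/F.png

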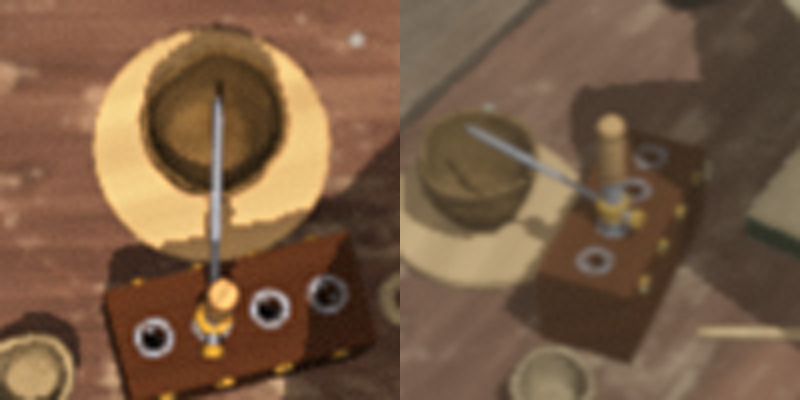

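```bash
python3 - <<'E'
from h import *
g=(270+224/4,85+294/4);gs=(220+212/4,140+126/4);p=(270+218/4,85+90/4);ps=(220+70/4,140+128/4)
print('griptop',onz("top",g,153.5).round(1),onz("scene",gs,153.5).round(1),tri(g,gs))
print('ptip',onz("top",p,84).round(1),onz("scene",ps,84).round(1),tri(p,ps))
print('cup rim',onz("top",(270+213/4,85+121/4),68).round(1))
E
```

```text
griptop [485.1 195.  153.5] [483.1 194.5 153.5] (array([484.34156579, 194.4694682 , 152.99650677]), np.float64(1.9726059510584106))
ptip [606.9 188.6  84. ] [599.3 186.9  84. ] (array([604.17341086, 186.75351856,  82.19928924]), np.float64(7.224233852018321))
cup rim [594.6 190.5  68. ]
```

```bash
python3 - <<'E'
from h import *
r.finish_job();S()
E
```

```text
the job is handed in; nothing more can be done
the job is handed in; nothing more can be done
```

The post now stands bottomed in bore 2, the deepest bore, with the end of its pointer over the mouth of the cup. I handed the job in at about 31 s of the 61 s allowed; no verdict is reported.

**What I did:** I drew the post out of bore 3, turned it toward the cup and pushed it into bore 2 in small steps. It slid past 34 and 42 mm with only light drag. From about 51 mm the force rose steadily to about 10 N, as the buffer should. I eased off to about 6 N, opened the jaws and moved the arm away. I did not need to test bores 1 and 4, because only the deepest bore takes the post that far.

**Last checks after release:**
- **Depth:** the two camera views together put the top of the grip at about 153 mm. The nose is therefore at about 15 mm, inside the 12.5 to 19.5 mm window.
- **Band:** I did not read it in the last pictures, because the collar and blur hide it. Its level follows from the nose height, about 1 mm below the rim.
- **Post:** it looks upright. The grip top is within about 1.5 mm of where I reckoned bore 2 to be.
- **Pointer:** its end is about 5 to 12 mm from the middle of the cup, inside the 30 mm limit.
- **Cup:** it stands upright and has not visibly moved (rim centre within about 2 mm of the first measurement).

**Disagreement:** the two cameras differed by about 7 mm on the pointer tip and 2 mm on the grip top. The pointer stays within its limit either way.

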